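# Seal a swing-top specimen jar

### The arm

A 6-joint arm with a two-finger parallel gripper is mounted at the origin on the work surface. World frame = base frame: x ahead of the robot, y to its left, z up, the work surface at z = 0. Lengths are in mm, angles in rad, forces in N, time in s.
With the tool pointing down it reaches from about 350 to 975 mm from the base axis. Payload 7.1 kg.
Tool frame: the origin (TCP) lies at the centre of the arm's flange, where the gripper is bolted on; the fingertips stand 182 mm ahead of it and the grasp point (between the pads) lies 163 mm ahead of it; z points along the fingers, y is the line along which they close (so a half turn about z gives the same grasp; the last joint's range is limited). The gripper opens to 88 mm and grips with 3 to 60 N. Pads are 20 mm wide; open, the fingers measure 115 mm over their backs; the gripper's body (75 mm by 178 mm) begins 61 mm behind the grasp point.
Start: joints at [1.295, 0.423, 1.63, -0, 1.089, -0.019], TCP at [158.711, 604.498, 404.675] pointing down, gripper open.
Joint ranges: [-3, 3], [-0.9, 2.11], [0.09, 2.58], [-1.31, 4.45], [0.11, 2.69], [-2.54, 2.54]. Speed limits (rad/s): [2.39, 2.39, 3.01, 3.14, 3.14, 3.14].

### API

Orientations are given as a rotation vector (axis times angle).
In Python, from workcell import readout, get_image, ctrl gives the robot as it stands.
- The arm moves only by the tool step_arm, never from a script. Its argument "targets" is a list that holds one entry, the list of rows, each a list of 7 numbers: the shift along the world's x, y, z as a fraction of full scale, then the turn, a rotation vector about the world's x, y, z as a fraction of full scale, then the opening, from 0 (shut) to 1 (fully open). In form: [[[dx, dy, dz, wx, wy, wz, claw], ...]]. A call has exactly 5 rows; each row shifts and turns the commanded pose from where the row before left it; what a row does not reach is not made up. Full scale, the value 1, is 0.05 m for a shift and 4 degrees for a turn. A row lasts 1/8 s, in which the tool goes at most 62.5 mm and 10.7 degrees, less where a joint would pass 70% of its speed; a pose out of reach is approached as far as the arm can. A call with a number of a shift or a turn outside -1 to 1 is refused whole. A call with a gripper value outside its range is refused whole. The fingers move at their own pace and stop on an object; the grip force is fixed at half the most. Time passes only in rows, so rows that do not move let the fingers close, or fill a call up. It gives the time, the measured TCP pose, the force, the opening and the grip force at its end, in the units of the state.
- readout.get_obs(): the state, without advancing time (a new reading comes with each control period).
- get_image(name): name is "scene" or "top"; returns a dict with "pixels" (400x640x3 uint8, red, green, blue), "intrinsics" (3x3 intrinsics, pixels), "k1" (the pictures are not rectified: a ray, as slopes to the right and down, at radius r is drawn at 1 + k1 r^2 times it, then the intrinsics apply), "extrinsics" (4x4, takes a point from world to camera coordinates). Camera axes: x right, y down, z forward; pixel columns grow to the right and rows downward; lengths in mm; the calibration is good to about 2 mm. A picture is of the moment at which its call begins. There is no depth.
- ctrl.close_job(): hands the job in; it is judged then, once.
The state is a dict: "t": time; "qpos": joint angles; "qvel": joint speeds; "joint_torque": joint torques, N m; "ee_pos": TCP position; "orientation": TCP orientation; "ft_force": force on the tool from outside, world axes, zero at the start; "moment": the same for the moment, N m; "width": finger opening in mm; "grasp_force": force on a finger pad.
Only numpy, scipy, OpenCV 4.12 (cv2) and the standard library are available. Lean on these libraries where they do the work, as an engineer would, in place of code of your own. Each camera call takes 0.05 s, during which the arm holds its last target. There are 200 camera calls.

### The job

Seal the specimen jar for storage: set the loose white lid gently (do not drop it) on the jar's mouth, then swing the wire bail up and over the lid's knob, past dead centre, until it stands against its stop and holds the lid pressed down on the gasket. Then let go, and leave the cup, tray and brush where they are.

Things in the scene. Friction and masses are not known exactly. Their poses are not given: they have to be found in the camera images.
- jar: Amber glass jar of 92 mm diameter standing in a 130 x 130 x 14 mm plywood holder screwed to the bench (jar and holder do not move). Origin on the bench under the jar's axis, z up. The bail's pivots lie along the jar's y axis; the open bail leans to the jar's +x side and is swung over the top towards -x.
- jar_mouth (a point): Centre of the top face of the relaxed black rubber gasket on the jar's mouth, 120 mm above the bench; the lid's disc rests here. Axes as the jar. Mouth (glass neck and gasket) 72 mm inner, 86 mm outer diameter; glass rim 8 mm below this point. The gasket is springy: see gasket.
- bail_pivot (a point): Point on the jar's axis at the height of the bail's pivots, 78.5 mm above the bench; the bail turns about the line through it along the jar's y axis. Axes as the jar.
- bail_bar (a point): Middle of the bail's cross bar, 85 mm from the pivot line, parallel to the jar's y, 10 mm thick: in the middle a 34 mm long steel roller that rolls over the lid's knob, either side of it a 37 mm long grey grip sleeve (centred 37.5 mm from the middle); all spin freely. Wire arms (4.4 mm) run 60 mm either side of the middle to the pivots. Pinch or push a sleeve, to keep fingers clear of the knob.
- bail (a joint): Bail angle (rad): 0 upright (dead centre), negative open (to jar +x), positive past centre, stop at 0.125. Bar from pivot point, jar axes: x = -85 mm sin(q), z = 85 mm cos(q). Starts at -1.25 to -0.9; stays where left (0.07 N m friction). With the lid on, the bar meets the knob near -0.15 and needs about 5 to 10 N to pass; then the gasket pushes it on to the stop and holds it.
- gasket (a joint): How far the gasket is pressed down (m): 0 relaxed, about 0.0006 under the lid's own weight, about 0.0055 as the bail passes dead centre, about 0.002 to 0.004 when clamped. Spring of 2.5 N/mm, travel 7 mm.
- lid_center (a point): Centre of the loose white stoneware lid (0.16 kg, 54 mm high, upright on the bench left or right of the jar; any yaw will do). From below: tapered plug 10 mm deep, 60 to 68 mm wide, that enters the mouth; disc 84 mm wide, 8 mm thick, its underside 17 mm below this point; domed knob 32 mm wide, straight-sided from 9 mm below to 11 mm above this point, top 27 mm above.
- cup: Bystander: terracotta cup, 72 mm in diameter, 75 mm high; origin at the centre of its underside. Stands on the other side of the jar from the lid.
- sherd_tray: Bystander: open cardboard tray 100 x 140 x 35 mm, origin at the centre of its underside.
- brush: Bystander: brush lying on the bench, handle along its x.
Not all that is in view belongs to the job. Of the things that look like the part that bears lid_center, take the one that is farthest from the robot's base at the start.

How it is judged:
By the outcome, as a careful person would: the job done as asked, in the order asked, and still so for the second after the job is handed in, with the robot touching nothing.
It also fails if it takes over 51 s, if anything falls off the work surface, if the arm or the gripper's body presses on something with over 40 N, if the wrist force passes 120 N, or if a joint passes its speed limit or range.

## Working session

There is one attempt and no reset: what is moved stays moved. The work goes in short steps, Python scripts to look and compute and a tool call to move; the robot and the scene stay as the last step left them, time stands still between calls to the robot, and variables do not carry over. Pictures are saved under pics/ and viewed, at most 10 in all, crops included, and the job is handed in when it is done.

Besides the shell and the picture viewer there is one more tool, called after "Call:" as name(argument=value, ...), one argument or row to a line, values as JSON. step_arm: Moves the arm, as the interface text tells. Shift numbers are shares of 0.05 m and turn numbers shares of 4 degrees, none past 1 either way. Its arguments: {"type":"object","properties":{"targets":{"type":"array"}},"required":["targets"]}

```bash
mkdir -p pics; cat > h.py <<'E'
import numpy as np, cv2
from scipy.optimize import least_squares
from workcell import readout, get_image, ctrl
def grab(name,f=None):
    im=get_image(name)
    np.savez(f'pics/{name}.npz',**{k:np.array(im[k]) for k in('pixels','intrinsics','k1','extrinsics')})
    if f: cv2.imwrite(f,im['pixels'][:,:,::-1])
    return im
def load(name): return dict(np.load(f'pics/{name}.npz'))
def proj(im,P):
    p=im['extrinsics'][:3,:3]@np.array(P,float)+im['extrinsics'][:3,3]
    s=p[:2]/p[2]; s=s*(1+float(im['k1'])*(s@s)); return (im['intrinsics']@np.r_[s,1])[:2]
def tri(pts): # [(im,uv)...]
    f=lambda P:np.concatenate([proj(im,P)-uv for im,uv in pts])
    r=least_squares(f,[500,0,60]); return r.x, np.abs(r.fun).max()
def atz(im,uv,z):
    return least_squares(lambda p:proj(im,[p[0],p[1],z])-uv,[500,0]).x
E
python3 - <<'E'
from h import *
for n in('scene','top'):
    im=grab(n,f'pics/{n}0.png'); E=im['extrinsics']; print(n,im['intrinsics'],im['k1'],-E[:3,:3].T@E[:3,3],E[:3,:3])
print(readout.get_obs())
E
```

```text
scene [[511.38809821   0.         316.04721041]
 [  0.         511.38809821 198.94620809]
 [  0.           0.           1.        ]] -0.14830253895096615 [1135.23622282  411.8048862  1066.42829619] [[-0.55781935  0.82992163  0.00822545]
 [ 0.66102642  0.45024829 -0.60026706]
 [-0.50187811 -0.32940334 -0.79975734]]
top [[449.2304669    0.         322.54784281]
 [  0.         449.2304669  199.37690435]
 [  0.           0.           1.        ]] -0.11932228700228276 [ 403.12353874   24.94359168 1019.44831886] [[ 0.02950445 -0.99952886  0.00845814]
 [-0.98485124 -0.03051564 -0.17069515]
 [ 0.17087284 -0.00329374 -0.98528758]]
{'t': 0.1, 'qpos': array([ 1.29498826e+00,  4.23738844e-01,  1.63056774e+00,  1.58117018e-05,
        1.08861696e+00, -1.89849337e-02]), 'qvel': array([ 0.0014918 , -0.00256689, -0.00089367, -0.00191644,  0.00065597,
       -0.00126674]), 'joint_torque': array([ 1.50321644e-04, -5.45613241e+01, -2.74324501e+01,  6.45279069e-02,
        1.88393629e-02, -5.16096759e-05]), 'ee_pos': array([158.65475277, 604.27990254, 404.01325337]), 'orientation': array([-4.02293608e-01, -3.11551679e+00,  2.06452077e-03]), 'ft_force': array([-0.58276162,  0.34869137, -0.09383248]), 'moment': array([ 0.00121772, -0.00915508, -0.02824116]), 'grasp_force': 0.0, 'width': 87.82994937365518}
```

View pics/scene0.png

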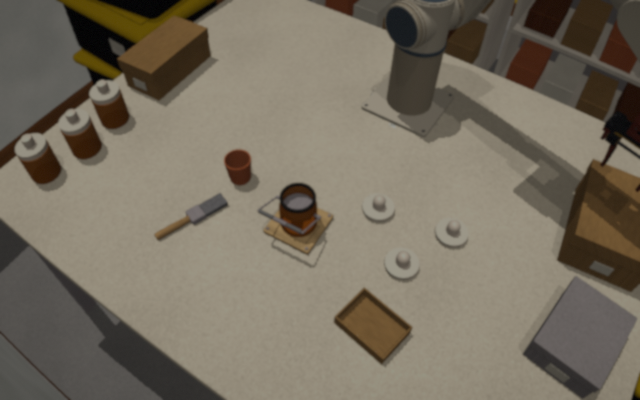

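View pics/top0.png

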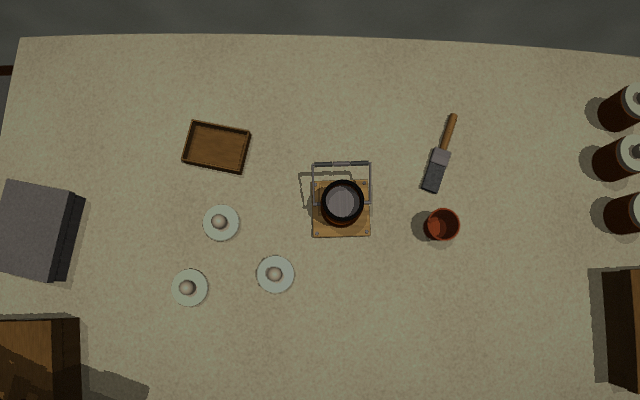

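The scene picture shows three lids at about (378,207), (452,232) and (402,263), with the jar at (298,205). In the top picture the lids are at (221,223), (190,287) and (275,274), and the jar mouth is at (342,202) with the bail bar at (341,163). I'll enlarge crops to read points more closely.

```bash
python3 - <<'E'
from h import *
s=load('scene')['pixels'][:,:,::-1];t=load('top')['pixels'][:,:,::-1]
def c(i,x,y,w,h,k): return cv2.resize(i[y:y+h,x:x+w],None,fx=k,fy=k,interpolation=cv2.INTER_CUBIC)
cv2.imwrite('pics/cs.png',np.hstack([c(s,250,175,100,100,4),c(s,365,235,75,100,4)[:400]]))
cv2.imwrite('pics/ct.png',np.hstack([c(t,295,145,90,100,4),c(t,185,185,75,100,4)]))
for a,b in(((221,216),(403,257)),((190,287),(453,227)),((275,273),(379,202))): print(atz(load('top'),a,30),atz(load('scene'),b,30))
E
```

```text
[530.08025854 246.97262645] [511.40005373 249.25905896]
[371.09578504 305.99005819] [366.43157002 312.4909938 ]
[408.57464098 120.5065332 ] [403.13356819 122.04653774]
```

View pics/cs.png

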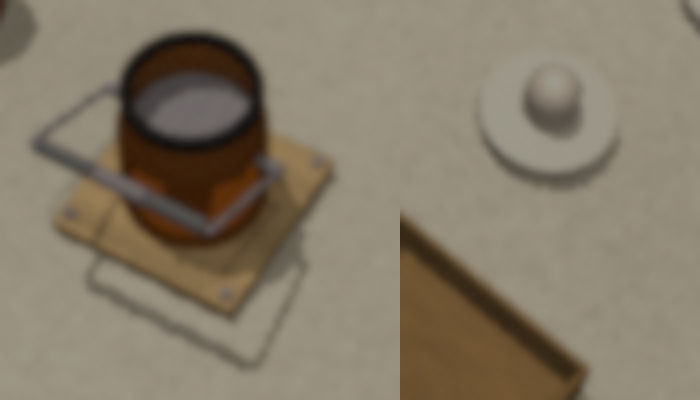

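View pics/ct.png

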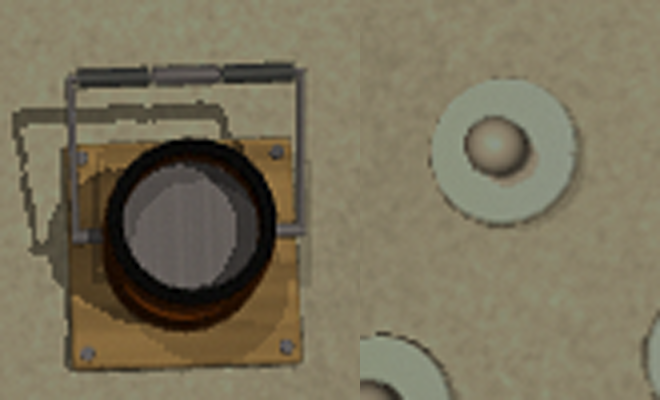

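```bash
python3 - <<'E'
from h import *
T=load('top');S=load('scene')
for n,a,b in(('mouth',(342.4,200.4),(297.6,197.1)),('bar',(340.9,163.4),(280.9,221.9)),('bar-y',(370.1,162.4),(259.1,211.1)),('bar+y',(312.6,164.1),(302.6,232.6)),('disc',(220.75,222.6),(402,263.1)),('knob',(219.1,221.1),(402.9,257.9))):
    print(n,tri([(T,a),(S,b)]))
print('at120',atz(T,(342.4,200.4),118),atz(S,(297.6,197.1),118))
print('disc z16',atz(T,(220.75,222.6),15),atz(S,(402,263.1),15))
print('knob z40',atz(T,(219.1,221.1),40),atz(S,(402.9,257.9),40))
# screws of the holder z14
c=lambda x,y:(295+x/4-.4,145+y/4-.4)
P=[atz(T,c(*p),14) for p in((81,159),(276,153),(88,354),(286,347))]; print(P,np.mean(P,0))
E
```

```text
mouth (array([558.78278052, -18.41123388, 116.1880247 ]), np.float64(0.14347690205698882))
bar (array([636.35123129, -12.2744032 , 113.40589346]), np.float64(0.9878235574684595))
bar-y (array([640.30283793, -72.52147883, 112.85355213]), np.float64(1.3507855977114787))
bar+y (array([632.93286037,  45.88177002, 114.80383404]), np.float64(0.6701791719177663))
disc (array([516.95863027, 251.51482948,  11.46055101]), np.float64(0.4203874673428345))
knob (array([517.45269625, 250.14556237,  35.25967971]), np.float64(0.45984382561471193))
at120 [558.59485975 -18.55439392] [559.75207535 -17.27440382]
disc z16 [516.96600911 249.91922022] [518.47718321 252.8893422 ]
knob z40 [517.33311026 248.21290169] [519.6925465  251.78714401]
[array([611.77875307,  40.19135918]), array([618.80938398, -71.27767418]), array([500.3212476 ,  32.65594276]), array([507.56061924, -78.5032711 ])] [559.61750097 -19.23341083]
```

Measurements agree with the given sizes: jar at (559, -18.5) with yaw about 3.6°, bail at q ≈ -1.15 (bar radius works out to 85 mm). The target lid, farthest from the base, is at (518, 250). Moving towards it.

Call:
step_arm(
  targets=[
    [[0.72, -0.71, 0, 0, 0, 0, 1], [0.72, -0.71, 0, 0, 0, 0, 1], [0.72, -0.71, 0, 0, 0, 0, 1], [0.72, -0.71, 0, 0, 0, 0, 1], [0.72, -0.71, 0, 0, 0, 0, 1]],
  ],
)

```text
t: 0.72
ee_pos: [339.6, 425.7, 404.5]
orientation: [-0.402, -3.116, 0.001]
ft_force: [0.7, 0.2, -0.6]
width: 88.0
grasp_force: 0.0
```

Call:
step_arm(
  targets=[
    [[0.72, -0.71, -0.5, 0, 0, 0, 1], [0.72, -0.71, -0.5, 0, 0, 0, 1], [0.72, -0.71, -0.5, 0, 0, 0, 1], [0.72, -0.71, -0.5, 0, 0, 0, 1], [0.7, -0.7, -0.5, 0, 0, 0, 1]],
  ],
)

```text
t: 1.35
ee_pos: [518.7, 248.6, 278.7]
orientation: [-0.402, -3.116, 0.0]
ft_force: [0.3, -0.1, 0.4]
width: 88.0
grasp_force: 0.0
```

Call:
step_arm(
  targets=[
    [[-0.02, 0.03, -0.5, 0, 0, 0, 1], [0, 0, -0.5, 0, 0, 0, 1], [0, 0, -0.3, 0, 0, 0, 1], [0, 0, -0.2, 0, 0, 0, 1], [0, 0, 0, 0, 0, 0, 1]],
  ],
)

```text
t: 1.98
ee_pos: [516.6, 251.6, 204.3]
orientation: [-0.402, -3.115, 0.001]
ft_force: [-0.2, 0.4, 0.4]
width: 87.7
grasp_force: 0.0
```

Call:
step_arm(
  targets=[
    [[0, 0, 0, 0, 0, 0, 0], [0, 0, 0, 0, 0, 0, 0], [0, 0, 0, 0, 0, 0, 0], [0, 0, 0, 0, 0, 0, 0], [0, 0, 0, 0, 0, 0, 0]],
  ],
)

```text
t: 2.6
ee_pos: [516.7, 251.5, 204.8]
orientation: [0.402, 3.116, 0.0]
ft_force: [-0.3, 0.2, 0.2]
width: 41.8
grasp_force: 0.0
```

Call:
step_arm(
  targets=[
    [[0, 0, 0, 0, 0, 0, 0], [0, 0, 0, 0, 0, 0, 0], [0, 0, 0, 0, 0, 0, 0], [0, 0, 0.1, 0, 0, 0, 0], [0, 0, 0.2, 0, 0, 0, 0]],
  ],
)

```text
t: 3.22
ee_pos: [516.5, 251.4, 219.7]
orientation: [-0.402, -3.115, 0.001]
ft_force: [-0.2, 0.5, -1.5]
width: 31.6
grasp_force: 30.0
```

Call:
step_arm(
  targets=[
    [[0, 0, 0.6, 0, 0, 0, 0], [0, 0, 0.8, 0, 0, 0, 0], [0, 0, 0.8, 0, 0, 0, 0], [0, 0, 0.3, 0, 0, 0, 0], [0, 0, 0, 0, 0, 0, 0]],
  ],
)

```text
t: 3.85
ee_pos: [516.8, 251.5, 345.5]
orientation: [0.402, 3.114, 0.002]
ft_force: [-0.4, -0.6, -1.2]
width: 31.1
grasp_force: 30.0
```

Call:
step_arm(
  targets=[
    [[0.08, -0.4, 0.1, 0, 0, 0, 0], [0.08, -0.6, 0.1, 0, 0, 0, 0], [0.1, -0.8, 0, 0, 0, 0, 0], [0.1, -0.8, 0, 0, 0, 0, 0], [0.1, -0.8, 0, 0, 0, 0, 0]],
  ],
)

```text
t: 4.47
ee_pos: [539.2, 79.2, 353.1]
orientation: [-0.402, -3.113, 0.002]
ft_force: [0.3, -0.0, -2.1]
width: 31.7
grasp_force: 30.0
```

Call:
step_arm(
  targets=[
    [[0.1, -0.8, 0, 0, 0, 0, 0], [0.1, -0.6, 0, 0, 0, 0, 0], [0.1, -0.4, 0, 0, 0, 0, 0], [0.06, -0.2, 0, 0, 0, 0, 0], [0, 0, 0, 0, 0, 0, 0]],
  ],
)

```text
t: 5.1
ee_pos: [557.8, -18.8, 354.3]
orientation: [-0.403, -3.115, -0.0]
ft_force: [-0.1, 0.9, -1.2]
width: 31.4
grasp_force: 30.0
```

```bash
python3 - <<'E'
from h import *
s=grab('scene')['pixels'][:,:,::-1];t=grab('top')['pixels'][:,:,::-1]
def c(i,x,y,w,h,k): return cv2.resize(i[y:y+h,x:x+w],None,fx=k,fy=k,interpolation=cv2.INTER_CUBIC)
cv2.imwrite('pics/c2.png',np.hstack([c(s,240,130,100,120,4),c(t,290,130,100,120,4)]))
print(readout.get_obs()['ee_pos'])
E
```

```text
[557.60616745 -17.90777479 354.46646609]
```

View pics/c2.png

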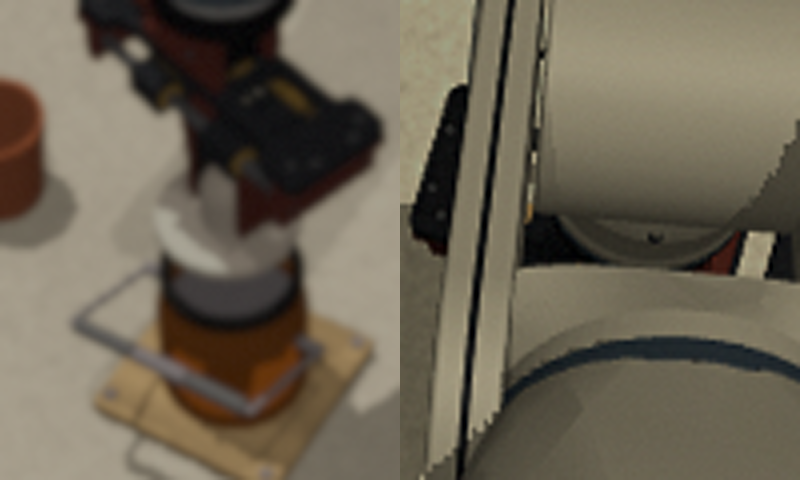

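The scene view shows the lid hanging level above the jar, its disc spanning crop columns 153–301 with its lower edge at row 278. The top view is blocked by the arm. I'll check the offset using predicted outlines.

```bash
python3 - <<'E'
from h import *
S=load('scene');a=np.linspace(0,6.283,721)
def ext(x,y,r,zs):
    p=np.array([proj(S,[x+r*np.cos(t),y+r*np.sin(t),z]) for z in zs for t in a]); return p[:,0].min(),p[:,0].max(),p[:,1].min(),p[:,1].max()
f=lambda p:np.array(ext(p[0],p[1],42,[160,168]))[[0,1,3]]-[277.9,314.9,199.1]
r=least_squares(f,[559,-18],diff_step=1e-3);print('lid',r.x,r.fun)
g=lambda p:np.array(ext(p[0],p[1],43,[112,120]))[[0,1,3]]-[279.6,315.6,212.6]
r=least_squares(g,[559,-18],diff_step=1e-3);print('gasket',r.x,r.fun)
g=lambda p:np.array(ext(p[0],p[1],43,[120]))[[0,1,2]]-[279.6,315.6,182.6]
r=least_squares(g,[559,-18],diff_step=1e-3);print('gasket top edge',r.x,r.fun)
E
```

```text
lid [556.8445033  -21.36764583] [-0.14728006  0.14724403 -0.00802339]
gasket [557.14556018 -19.05261805] [-0.49278914  0.49274174 -0.02585603]
gasket top edge [560.80397813 -16.47675678] [-0.53471278  0.53466007 -0.03049361]
```

Call:
step_arm(
  targets=[
    [[0, 0.016, -0.2, 0, 0, 0, 0], [0, 0, -0.2, 0, 0, 0, 0], [0, 0, -0.16, 0, 0, 0, 0], [0, 0, -0.1, 0, 0, 0, 0], [0, 0, 0, 0, 0, 0, 0]],
  ],
)

```text
t: 5.82
ee_pos: [557.6, -17.7, 321.2]
orientation: [-0.402, -3.115, 0.0]
ft_force: [-0.5, -0.5, -1.7]
width: 31.6
grasp_force: 30.0
```

```bash
python3 - <<'E'
from h import *
s=grab('scene')['pixels'][:,:,::-1]
cv2.imwrite('pics/c3.png',cv2.resize(s[150:240,250:350],None,fx=6,fy=6,interpolation=cv2.INTER_CUBIC))
print(readout.get_obs())
E
```

```text
{'t': 5.875, 'qpos': array([-5.30834158e-02,  4.37916005e-01,  1.83768327e+00, -1.04477952e-05,
        8.66240932e-01, -1.36705031e+00]), 'qvel': array([-0.0019086 , -0.00962515, -0.00413685, -0.00020336,  0.00475079,
       -0.00035285]), 'joint_torque': array([ 4.09673061e-02, -5.05416441e+01, -2.24071884e+01,  9.30407950e-04,
        6.56914478e-02,  1.86931529e-04]), 'ee_pos': array([557.7545071 , -17.71958721, 321.52677999]), 'orientation': array([-4.02276791e-01, -3.11548240e+00,  4.17297062e-05]), 'ft_force': array([-0.5201503 , -0.6615555 , -1.81166022]), 'moment': array([-0.02981886,  0.01804381, -0.01724035]), 'grasp_force': 29.99972529709339, 'width': 31.56519931230031}
```

View pics/c3.png

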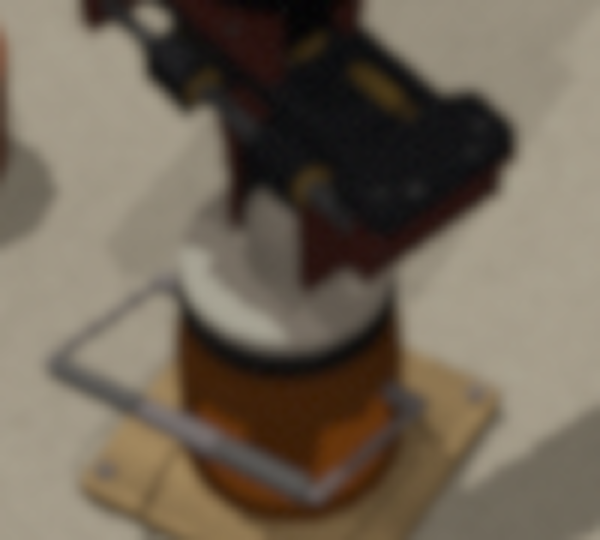

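The plug is in the mouth and the lid's disc is concentric with the gasket to about 1 mm (columns 178–392 against 178–398). Lowering gently.

Call:
step_arm(
  targets=[
    [[0, 0.016, -0.04, 0, 0, 0, 0], [0, 0, -0.04, 0, 0, 0, 0], [0, 0, -0.03, 0, 0, 0, 0], [0, 0, -0.02, 0, 0, 0, 0], [0, 0, 0, 0, 0, 0, 0]],
  ],
)

```text
t: 6.5
ee_pos: [557.7, -16.9, 315.1]
orientation: [-0.402, -3.116, 0.0]
ft_force: [-0.3, -0.0, -2.1]
width: 31.8
grasp_force: 30.0
```

Call:
step_arm(
  targets=[
    [[0, 0, -0.01, 0, 0, 0, 0], [0, 0, -0.01, 0, 0, 0, 0], [0, 0, -0.01, 0, 0, 0, 0], [0, 0, 0, 0, 0, 0, 0], [0, 0, 0, 0, 0, 0, 0]],
  ],
)

```text
t: 7.12
ee_pos: [557.7, -16.9, 313.8]
orientation: [0.402, 3.116, 0.0]
ft_force: [-0.6, 0.5, 0.4]
width: 31.3
grasp_force: 30.0
```

Call:
step_arm(
  targets=[
    [[0, 0, -0.01, 0, 0, 0, 0], [0, 0, -0.01, 0, 0, 0, 0], [0, 0, 0, 0, 0, 0, 0], [0, 0, 0, 0, 0, 0, 0], [0, 0, 0, 0, 0, 0, 0]],
  ],
)

```text
t: 7.75
ee_pos: [557.8, -16.9, 312.8]
orientation: [0.402, 3.116, 0.0]
ft_force: [-0.3, -0.2, 2.6]
width: 31.7
grasp_force: 30.0
```

Force rises at about 2.5 N/mm, so the lid is seated on the gasket. Releasing and rising.

Call:
step_arm(
  targets=[
    [[0, 0, 0, 0, 0, 0, 0.6], [0, 0, 0, 0, 0, 0, 0.8], [0, 0, 0, 0, 0, 0, 1], [0, 0, 0, 0, 0, 0, 1], [0, 0, 0, 0, 0, 0, 1]],
  ],
)

```text
t: 8.38
ee_pos: [557.7, -16.9, 312.6]
orientation: [-0.402, -3.116, 0.0]
ft_force: [-0.6, 0.9, -0.6]
width: 78.0
grasp_force: 0.0
```

Call:
step_arm(
  targets=[
    [[0, 0, 0.2, 0, 0, 0, 1], [0, 0, 0.4, 0, 0, 0, 1], [0, 0, 0.6, 0, 0, 0, 1], [0, 0, 0.4, 0, 0, 0, 0.5], [0, 0, 0, 0, 0, 0, 0]],
  ],
)

```text
t: 9.0
ee_pos: [558.2, -16.9, 394.7]
orientation: [0.402, 3.112, 0.001]
ft_force: [-0.1, 0.1, -1.1]
width: 71.2
grasp_force: 0.0
```

Call:
step_arm(
  targets=[
    [[0.4, 0.16, 0, 0, 0, 0.92, 0], [0.5, 0.18, 0, 0, 0, 0.92, 0], [0.5, 0.18, 0, 0, 0, 0.92, 0], [0.5, 0.18, 0, 0, 0, 0.92, 0], [0.36, 0.17, 0, 0, 0, 0.92, 0]],
  ],
)

```text
t: 9.62
ee_pos: [671.4, 26.9, 391.3]
orientation: [0.104, -3.138, -0.0]
ft_force: [1.1, 0.0, -0.2]
width: 21.2
grasp_force: 0.0
```

Call:
step_arm(
  targets=[
    [[0, 0, -0.5, 0, 0, 0, 0], [0, 0, -0.4, 0, 0, 0, 0], [0, 0, 0, 0, 0, 0, 0], [0, 0, 0, 0, 0, 0, 0], [0, 0, 0, 0, 0, 0, 0]],
  ],
)

```text
t: 10.25
ee_pos: [671.0, 26.5, 348.7]
orientation: [-0.101, 3.138, -0.0]
ft_force: [0.1, 0.5, 0.2]
width: 0.4
grasp_force: 0.0
```

```bash
python3 - <<'E'
from h import *
s=grab('scene')['pixels'][:,:,::-1];t=grab('top')['pixels'][:,:,::-1]
def c(i,x,y,w,h,k): return cv2.resize(i[y:y+h,x:x+w],None,fx=k,fy=k,interpolation=cv2.INTER_CUBIC)
cv2.imwrite('pics/c4.png',np.hstack([c(s,240,130,100,120,4),c(t,290,130,100,120,4)]))
o=readout.get_obs();print(o['ee_pos'],o['orientation'],o['width'])
E
```

```text
[670.86847637  26.52409109 348.59806415] [-1.00783145e-01  3.13853086e+00  1.18976806e-06] 0.1969643259644174
```

View pics/c4.png

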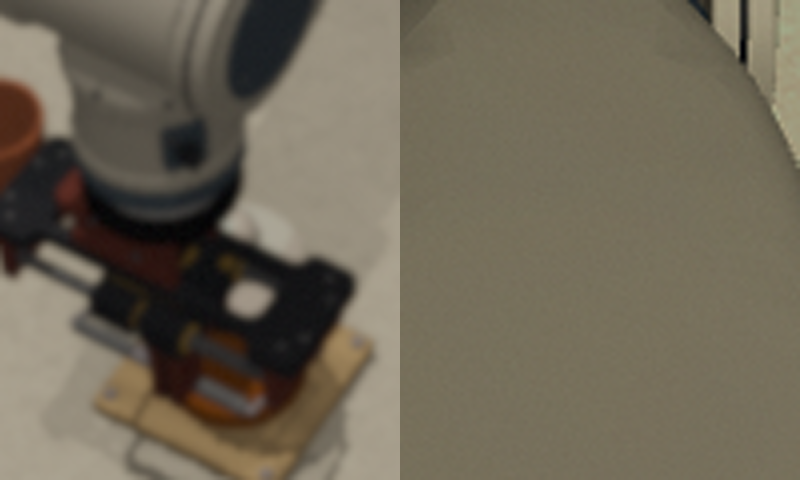

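```bash
python3 - <<'E'
from h import *
S=load('scene')
for n,P in(('tip',(671,26.5,167)),('bar+sleeve',(634,25,113)),('sleeve outer',(632.5,43,113)),('tip at z105',(671,26.5,105)),('knob',(559,-17.5,155))): print(n,(proj(S,P)-[240,130])*4)
E
```

```text
tip [175.03833084 388.52110847]
bar+sleeve [215.98219473 395.43826468]
sleeve outer [243.95471343 408.78149627]
tip at z105 [179.86241994 450.83491766]
knob [229.49844718 227.98934288]
```

The geometry is consistent with the picture: the tip is at (175,388) as predicted. The knob shows at about (250,300) behind the gripper. Lowering on the open side of the +y sleeve, then pushing along the arc.

Call:
step_arm(
  targets=[
    [[0, 0, -0.5, 0, 0, 0, 0], [0, 0, -0.5, 0, 0, 0, 0], [0, 0, -0.24, 0, 0, 0, 0], [-0.2, -0.012, 0, 0, 0, 0, 0], [-0.2, -0.012, 0, 0, 0, 0, 0]],
  ],
)

```text
t: 10.98
ee_pos: [650.4, 25.4, 286.6]
orientation: [-0.101, 3.139, -0.0]
ft_force: [4.7, 1.1, 0.7]
width: 0.3
grasp_force: 3.5
```

Call:
step_arm(
  targets=[
    [[-0.1, -0.006, 0, 0, 0, 0, 0], [-0.1, -0.006, 0.12, 0, 0, 0, 0], [-0.1, -0.006, 0.12, 0, 0, 0, 0], [-0.1, -0.006, 0.12, 0, 0, 0, 0], [0, 0, 0, 0, 0, 0, 0]],
  ],
)

```text
t: 11.6
ee_pos: [630.2, 24.1, 304.2]
orientation: [0.101, -3.14, 0.0]
ft_force: [0.8, 0.2, -0.1]
width: 0.7
grasp_force: 0.0
```

Call:
step_arm(
  targets=[
    [[-0.1, -0.006, 0.1, 0, 0, 0, 0], [-0.1, -0.006, 0.1, 0, 0, 0, 0], [-0.1, -0.006, 0.1, 0, 0, 0, 0], [-0.1, -0.006, 0.08, 0, 0, 0, 0], [-0.1, -0.006, 0.06, 0, 0, 0, 0]],
  ],
)

```text
t: 12.22
ee_pos: [605.4, 22.6, 326.0]
orientation: [-0.101, 3.14, -0.0]
ft_force: [1.0, 0.4, 0.7]
width: 0.5
grasp_force: 0.5
```

Call:
step_arm(
  targets=[
    [[-0.1, -0.006, 0.02, 0, 0, 0, 0], [-0.1, -0.006, 0, 0, 0, 0, 0], [-0.1, -0.006, 0, 0, 0, 0, 0], [-0.1, -0.006, 0, 0, 0, 0, 0], [0, 0, 0, 0, 0, 0, 0]],
  ],
)

```text
t: 12.85
ee_pos: [585.4, 21.5, 326.7]
orientation: [0.101, -3.14, -0.0]
ft_force: [0.7, -0.0, 0.1]
width: 0.4
grasp_force: 0.2
```

```bash
python3 - <<'E'
from h import *
s=grab('scene')['pixels'][:,:,::-1]
cv2.imwrite('pics/c5.png',cv2.resize(s[130:240,250:350],None,fx=5,fy=5,interpolation=cv2.INTER_CUBIC))
E
```

```text
(no output)
```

View pics/c5.png

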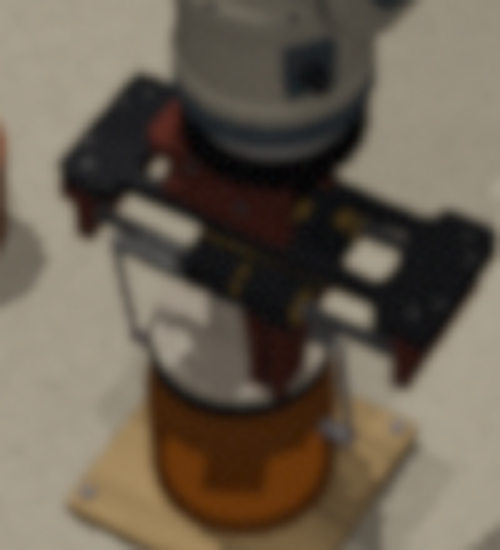

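The bail is nearly upright, with its arms at crop (130,290) and (342,390), and the lid is level in the mouth. Now pushing past dead centre.

Call:
step_arm(
  targets=[
    [[-0.08, -0.005, 0, 0, 0, 0, 0], [-0.08, -0.005, 0, 0, 0, 0, 0], [-0.08, -0.005, 0, 0, 0, 0, 0], [-0.08, -0.005, 0, 0, 0, 0, 0], [0, 0, 0, 0, 0, 0, 0]],
  ],
)

```text
t: 13.52
ee_pos: [568.7, 20.4, 326.2]
orientation: [0.101, -3.137, 0.0]
ft_force: [0.3, 1.0, 0.6]
width: 0.5
grasp_force: 0.0
```

Call:
step_arm(
  targets=[
    [[-0.06, -0.004, 0, 0, 0, 0, 0], [-0.06, -0.004, 0, 0, 0, 0, 0], [-0.04, -0.003, 0, 0, 0, 0, 0], [-0.02, -0.002, 0, 0, 0, 0, 0], [0, 0, 0, 0, 0, 0, 0]],
  ],
)

```text
t: 14.15
ee_pos: [562.3, 20.0, 327.8]
orientation: [-0.101, 3.134, 0.0]
ft_force: [6.2, 1.6, -0.1]
width: 0.8
grasp_force: 3.6
```

Call:
step_arm(
  targets=[
    [[-0.02, 0, 0, 0, 0, 0, 0], [-0.02, 0, 0, 0, 0, 0, 0], [0, 0, 0, 0, 0, 0, 0], [0, 0, 0, 0, 0, 0, 0], [0, 0, 0, 0, 0, 0, 0]],
  ],
)

```text
t: 14.78
ee_pos: [561.4, 20.0, 328.4]
orientation: [-0.101, 3.13, 0.0]
ft_force: [10.6, 1.4, -1.0]
width: 0.3
grasp_force: 5.5
```

Call:
step_arm(
  targets=[
    [[0.2, 0.01, 0, 0, 0, 0, 0], [0.3, 0.02, 0, 0, 0, 0, 0], [0.5, 0.03, 0.2, 0, 0, 0, 0], [0.4, 0.3, 0.8, 0, 0, 0, 0], [0, 0.8, 0.5, 0, 0, 0, 0]],
  ],
)

```text
t: 15.4
ee_pos: [630.7, 77.4, 402.9]
orientation: [-0.097, 3.139, -0.0]
ft_force: [0.4, 0.2, -0.1]
width: 0.1
grasp_force: 0.0
```

Call:
step_arm(
  targets=[
    [[-0.4, 0.9, 0, 0, 0, 0, 0], [-0.4, 0.9, 0, 0, 0, 0, 0], [-0.4, 0.9, 0, 0, 0, 0, 0], [-0.4, 0.9, 0, 0, 0, 0, 0], [-0.4, 0.5, 0, 0, 0, 0, 0]],
  ],
)

```text
t: 16.02
ee_pos: [528.1, 285.0, 401.3]
orientation: [0.103, -3.139, 0.0]
ft_force: [0.1, 0.2, -0.1]
width: 0.7
grasp_force: 0.0
```

```bash
python3 - <<'E'
from h import *
s=grab('scene')['pixels'][:,:,::-1];t=grab('top')['pixels'][:,:,::-1]
def c(i,x,y,w,h,k): return cv2.resize(i[y:y+h,x:x+w],None,fx=k,fy=k,interpolation=cv2.INTER_CUBIC)
cv2.imwrite('pics/c6.png',np.hstack([c(s,250,150,100,110,4),c(t,295,145,90,110,4)]))
S,T=load('scene'),load('top')
R=np.array([[.998,-.063],[.063,.998]])
for q in(.125,0,-.15):
  for y in(-56,56):
    P=np.r_[np.array([559,-18.3])+R@[-85*np.sin(q),y],78.5+85*np.cos(q)]
    print(q,y,(proj(S,P)-[250,150])*4,(proj(T,P)-[295,145])*4+[400,0])
E
```

```text
0.125 -56 [114.81955465  87.54299979] [710.08373338 223.05919966]
0.125 56 [283.42926859 166.01751641] [479.07736634 230.40006084]
0 -56 [104.72246008  99.02648043] [709.10024876 201.31776297]
0 56 [273.92001583 178.26686184] [478.39580699 208.57821892]
-0.15 -56 [ 92.66456356 114.89143588] [707.49704561 176.0310078 ]
-0.15 56 [262.36299732 195.02684665] [477.61664354 183.18369084]
```

View pics/c6.png

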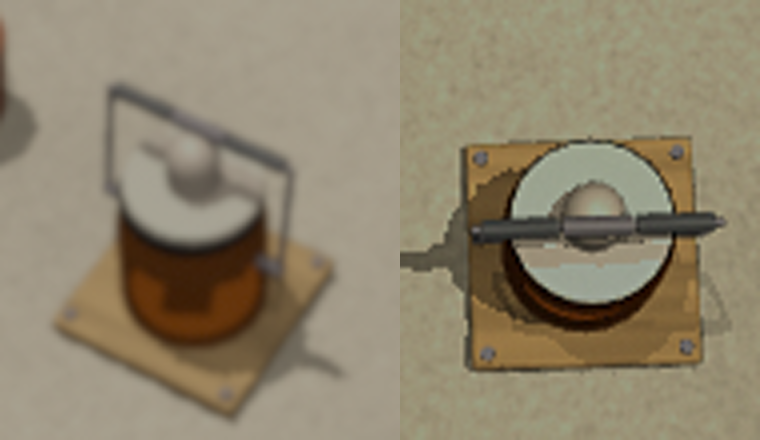

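The bar lies at about (479,231)–(712,223) in the top crop and (115,88)–(285,165) in the scene crop. This matches q = 0.125, so the bail is at its stop with the lid level under it. The robot is clear, so I'm handing in.

```bash
python3 -c "
from h import *
print(ctrl.close_job())"
```

```text
the job is handed in; nothing more can be done
None
```

The jar is sealed and the job is handed in: the lid is seated on the gasket, the bail is over the knob and at its stop, and the arm is clear; the cup, tray and brush were not touched.

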